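Let a glass vial into the lever bin and ease the lid shut

TASK

Press the lever of the steel glass bin right down with your fingertips so that its lid swings up, and keep it down until the brown vial waiting on the chute has rolled into the bin. Then let the lever come up slowly, so that the lid settles fully shut without slamming, and move clear. Touch nothing but the lever: do not touch the lid or the vial, pick nothing up, and leave the bin's neighbours where they are.

Things in the scene. Friction and masses are not known exactly. Their poses are not given: they have to be found in the camera images.
- bin: Steel bin fixed to the bench: box 180 x 180 mm, 120 mm high, walls 5 mm, inner floor 18 mm above the bench. Origin: centre of its underside. z up. The lever pad stands out on its -x side (pad centre 90 mm off that wall), the lid hinge runs along its +x rim, the chute enters through a notch in its -y wall, a flat lever bar runs outside its +y wall (pivot 60 mm up, 20 mm to -x of centre).
- lever (a joint): Lever angle, rad: 0 = at rest, pad up; grows as the pad is pressed down; stop at 0.34. The pad moves on a 165 mm radius and drops 55 mm, almost straight down (under 3 mm sideways). Lid angle = 3.4 x lever angle. The lid's weight brings the pad back up: 2 to 9 N at the pad keep it down; no spring, little friction.
- lever_pad (a point): Centre of the top face of the lever's black rubber pad, 46 mm (along the bin's x) x 42 mm (along its y), 12 mm thick. At rest its top is 94 mm above the bench, tilted 10 degrees up away from the bin; fully pressed 39 mm above the bench, tilted 10 degrees down. Free space round it but for the lever bar (same height) on the bin side.
- lid (a joint): Lid angle in rad: 0 = shut, flat on the rim; 1.15 = fully open (lever on its stop). Let go, it falls shut at 5 rad/s or more; meeting the rim faster than 1.5 rad/s counts as a slam.
- lid_front (a point): Middle of the top front edge of the steel lid (186 x 177 x 6 mm, hinged on the bin's +x rim, 120 mm above the bench). The edge swings up and towards the bin's +x on a 185 mm radius. Under the lid's -y edge hangs a 30 mm skirt that shuts the notch and holds the vial back.
- notch (a point): Middle of the sill of the 74 mm wide notch in the bin's -y wall, 85 mm above the bench. The chute, an aluminium trough 80 mm wide, rises from here at 20 degrees towards the bin's -y; its far end is 205 mm from the bin's centre, its walls 150 mm above the bench there.
- vial: Small brown glass vial with black cap, 24 mm diameter, 60 mm long, 25 g, lying across the chute against the lid's skirt, axis along the bin's x. Origin: its centre. It rolls in by itself within about 1 s once the lid is well open. It is in the bin when its centre is inside the walls and less than 75 mm above the bench.
- jar: Clear jam jar with twist cap, 72 mm diameter, 110 mm high, standing loose on the bench; origin at centre of underside. Bystander.
- tin_lid: Dented tin lid, 80 mm diameter, 10 mm high, lying on the bench; origin at centre of underside. Bystander.
- cap: Plastic bottle cap, 31 mm diameter, 14 mm high, on the bench; origin at centre of underside. Bystander.
There are look-alikes about, which are no part of the job. What is meant by the vial is not purple or yellow, and is the smaller of those in its own colour.

How it is judged:
By the outcome, as a careful person would: the job done as asked, in the order asked, and still so for the second after the job is handed in, with the robot touching nothing.
It also fails if it takes over 48 s, if anything falls off the work surface, if the arm or the gripper's body presses on something with over 40 N, if the wrist force passes 120 N, or if a joint passes its speed limit or range.

ROBOT

A 7-joint arm with a two-finger parallel gripper is mounted at the origin on the work surface. World frame = base frame: x ahead of the robot, y to its left, z up, the work surface at z = 0. Lengths are in m, angles in rad, forces in N, time in s.
With the tool pointing down it reaches from about 0.425 to 0.875 m from the base axis. Payload 4.7 kg.
Tool frame: the origin (TCP) lies midway between the tips of the shut fingers; the grasp point (between the pads) lies 19 mm behind it; z points along the fingers, x is the direction in which the jaws open and shut, and the axes are right-handed (so a half turn about z gives the same grasp; the last joint's range is limited). The gripper opens to 87 mm and grips with 3 to 60 N. Pads are 19 mm wide; open, the fingers measure 117 mm over their backs; the gripper's body (75 mm by 190 mm) begins 51 mm behind the grasp point.
Start: joints at [1.225, 0.321, -0.07, 1.45, 0.023, 1.371, -0.057], TCP at [0.229, -0.608, 0.223] pointing down, gripper open.
Joint ranges: [-2.86, 2.86], [-0.3, 2.09], [-1.38, 1.24], [0.06, 2.45], [-1.56, 4.7], [0.09, 2.05], [-2.69, 2.69]. Speed limits (rad/s): [2.57, 2.57, 3.14, 3.14, 3.14, 3.14, 3.14].

INTERFACE

Orientations are given as a rotation vector (axis times angle).
In Python, from bench import get_state, eyes, ticket gives the robot as it stands.
- The arm moves only by the tool carry_out, never from a script. Its argument "motion" is a list of rows, each a list of 2 entries, a list of its own where there are three numbers: the shift along the world's x, y, z in m, then the turn about the world's z in rad. A call has 1 to 20 rows; each row is the pose to reach, as a shift and turn from the pose commanded when the call began; what a row does not reach only later rows make up. A row lasts 1/10 s, in which the tool goes at most 50 mm and 8.59 degrees, less where a joint would pass 70% of its speed; a pose out of reach is approached as far as the arm can. A call with a gripper value outside its range is refused whole. "grip" is the gripper command: -1 is fully open, 1 is shut, values between are in proportion, set as the call begins (left out, the last holds). The fingers move at their own pace and stop on an object; "squeeze" is the grip in N (left out, the last holds). Time passes only in rows, so rows that repeat a pose let the fingers close. It gives the time, the measured TCP pose, the force and the opening at its end, in the units of the state.
- get_state(): the state, without advancing time (a new reading comes with each control period).
- eyes.get_image(name): name is "side" or "top"; returns a dict with "pixels" (480x640x3 uint8, blue, green, red), "mtx" (3x3 intrinsics, pixels), "extrinsics" (4x4, takes a point from camera to world coordinates). Camera axes: x right, y down, z forward; pixel columns grow to the right and rows downward; lengths in m; the calibration is good to about 2 mm. A picture is of the moment at which its call begins. There is no depth.
- ticket.close_job(): hands the job in, once; it reports no verdict.
The state is a dict: "time": time; "joint_positions": joint angles; "qd": joint speeds; "joint_torque": joint torques, N m; "position": TCP position; "tool_rot": TCP orientation; "ft_force": force on the tool from outside, world axes, zero at the start; "torque": the same for the moment, N m; "grip_width": opening from 0.0 (shut) to 1.0 (fully open).
Only numpy, scipy, OpenCV 4.12 (cv2) and the standard library are available. Lean on these libraries where they do the work, as an engineer would, in place of code of your own. Each camera call takes 0.05 s, during which the arm holds its last target. There are 200 camera calls.

## Working session

There is one attempt and no reset: what is moved stays moved. The work goes in short steps, Python scripts to look and compute and a tool call to move; the robot and the scene stay as the last step left them, time stands still between calls to the robot, and variables do not carry over. Pictures are saved under pics/ and viewed, about 8 in all and at most 12, crops included, and the job is handed in when it is done.

Besides the shell and the picture viewer there is one more tool, called after ">>>" as name(argument=value, ...), one argument or row to a line, values as JSON. carry_out: Moves the arm, as the interface text tells. Its arguments: {"type":"object","properties":{"motion":{"type":"array","items":{"type":"array"}},"grip":{"type":"number"},"squeeze":{"type":"number"}},"required":["motion"]}

```bash
mkdir -p pics; python3 - <<'E'
from bench import get_state, eyes
import cv2, pickle
s=get_state(); print(s)
for n in("top","side"):
    d=eyes.get_image(n); cv2.imwrite(f"pics/{n}0.png",d["pixels"]); pickle.dump(d,open(f"{n}0.pkl","wb")); print(n,d["mtx"],d["extrinsics"])
E
```

```text
{'time': 0.0, 'joint_positions': array([ 1.22512002,  0.3218525 , -0.07009039,  1.45169941,  0.02259313,
        1.370796  , -0.05688278]), 'qd': array([-0.00173229,  0.00124219, -0.00139965,  0.00125823,  0.00134881,
        0.00138742,  0.0008904 ]), 'joint_torque': array([ 4.55195513e-04, -4.91289890e+01, -4.03510798e-01, -3.12526703e+01,
       -6.38734270e-02,  4.39544418e-02,  1.82615640e-04]), 'position': array([ 0.22860094, -0.60786904,  0.22143015]), 'tool_rot': array([-2.58224211,  1.78747375,  0.00261951]), 'ft_force': array([ 0.25416663, -0.09755565,  0.56886912]), 'torque': array([-0.0324964 , -0.02834331,  0.00550227]), 'grip_width': 1.0021444678743108}
top [[470.49763975   0.         313.55603299]
 [  0.         470.49763975 237.77504999]
 [  0.           0.           1.        ]] [[ 0.02048111 -0.98263992  0.184389    0.42374779]
 [-0.99913374 -0.01343414  0.03938652 -0.03021949]
 [-0.03622566 -0.18503595 -0.98206385  0.95672151]
 [ 0.          0.          0.          1.        ]]
side [[600.77909623   0.         321.41236102]
 [  0.         600.77909623 242.34589463]
 [  0.           0.           1.        ]] [[ 0.99669029 -0.04032438  0.07058626  0.47460456]
 [-0.08120784 -0.53350853  0.84188712 -1.23941259]
 [ 0.00370979 -0.84483288 -0.53501743  0.87041267]
 [ 0.          0.          0.          1.        ]]
```

View pics/top0.png

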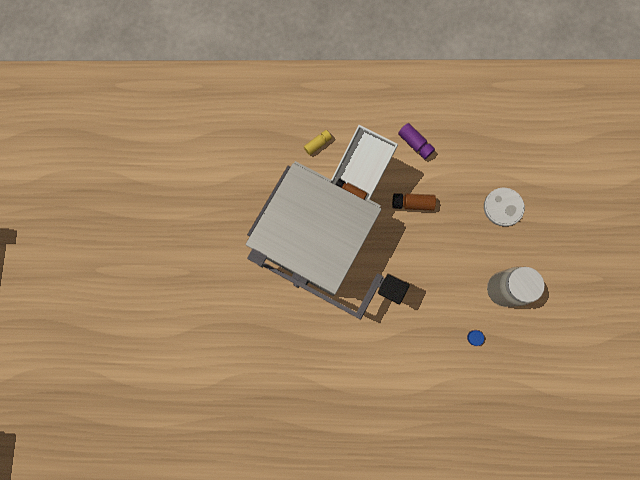

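View pics/side0.png

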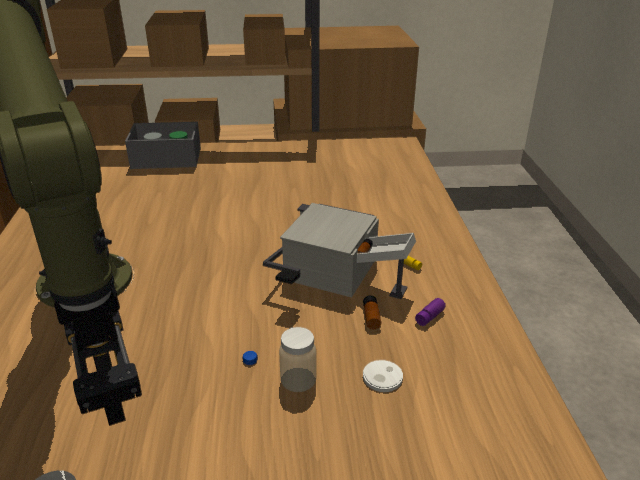

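The top view shows the black pad at about (394,289), the lid with corners near (293,165), (380,208), (335,293) and (248,240), and the chute at upper right. There are two brown vials: a small one on the chute at (352,190) against the skirt, and a larger one on the bench at (415,202). The purple (416,140) and yellow (319,142) ones are decoys. The one meant is the small brown one on the chute. I'll measure the pad and bin yaw, and take one enlarged crop to confirm.

```bash
cat > h.py <<'E'
import numpy as np, cv2
def ray(d,uv):
    K,E=d["mtx"],d["extrinsics"]; v=E[:3,:3]@np.linalg.solve(K,[*uv,1.]); return E[:3,3],v
def onz(d,uv,z):
    o,v=ray(d,uv); return o+v*(z-o[2])/v[2]
def cross(a,b):
    (o,v),(p,w)=a,b; t=np.linalg.lstsq(np.c_[v,-w],p-o,rcond=None)[0]
    A,B=o+v*t[0],p+w*t[1]; return (A+B)/2,np.linalg.norm(A-B)
def proj(d,p):
    E=d["extrinsics"]; q=d["mtx"]@(E[:3,:3].T@(np.asarray(p)-E[:3,3])); return q[:2]/q[2]
E
python3 - <<'E'
from h import *
import pickle
T,S=[pickle.load(open(n+"0.pkl","rb")) for n in("top","side")]
def blob(d,box,th):
    x0,y0,x1,y1=box; g=d["pixels"][y0:y1,x0:x1].max(2); m=(g<th).astype(np.uint8)
    n,l,st,c=cv2.connectedComponentsWithStats(m); i=1+st[1:,4].argmax()
    cs,_=cv2.findContours((l==i).astype(np.uint8),0,1); r=cv2.minAreaRect(cs[0])
    return c[i]+[x0,y0],st[i],cv2.boxPoints(r)+[x0,y0]
ct,st,bt=blob(T,(370,265,425,315),45); cs,ss,bs=blob(S,(265,258,310,290),45)
print(ct,st,bt.round(1).tolist()); print(cs,ss,bs.round(1).tolist())
print("pad z.09",onz(T,ct,.09),"tri",cross(ray(T,ct),ray(S,cs)))
for b in bt: print("corner",onz(T,b,.094).round(4))
for uv in [(293,165),(380,208),(335,293),(248,240)]: print("lid",onz(T,uv,.126).round(4))
a=cv2.resize(T["pixels"][120:330,230:450],None,fx=3.6,fy=2.8*3.6/2.8)[:,:]
a=cv2.resize(T["pixels"][110:330,230:450],(560,560),interpolation=2)
b=cv2.resize(S["pixels"][200:340,260:440],(0,0),fx=1.3,fy=1.3)
cv2.imwrite("pics/crop1.png",a)
E
```

```text
[393.31818182 288.72363636] [  8  10  31  29 550] [[377.0, 293.0], [387.2, 272.6], [409.6, 283.8], [399.4, 304.2]]
[285.62068966 274.05642633] [  0   4  35  22 319] [[261.7, 276.6], [265.3, 261.8], [300.4, 270.3], [296.8, 285.1]]
pad z.09 [ 0.49376894 -0.14321746  0.09      ] tri (array([ 0.49009682, -0.14280628,  0.09398194]), np.float64(0.006685112751638105))
corner [ 0.4852 -0.1131  0.094 ]
corner [ 0.5227 -0.1319  0.094 ]
corner [ 0.5029 -0.1723  0.094 ]
corner [ 0.4657 -0.1533  0.094 ]
lid [0.7165 0.0441 0.126 ]
lid [ 0.6362 -0.1161  0.126 ]
lid [ 0.4816 -0.0366  0.126 ]
lid [0.574  0.1214 0.126 ]
```

View pics/crop1.png

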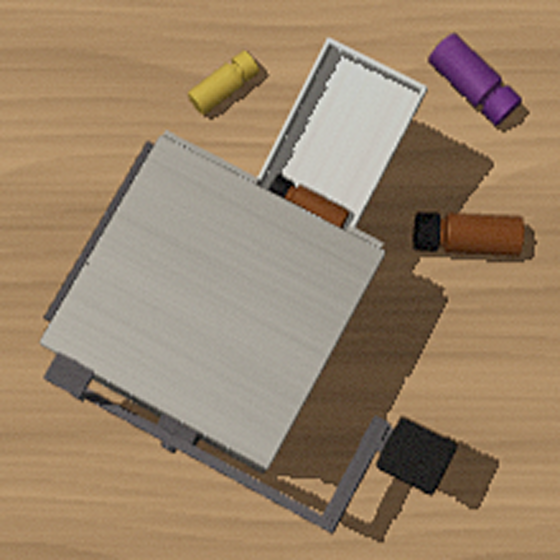

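The crop confirms it: the small brown vial with the black cap lies across the chute against the skirt, and the larger brown one at (482,233) in the crop is on the bench. The pad is at about (0.494, -0.143). I'll turn +0.737 rad so the gripper's wide side runs along the bin's y, shut the fingers, and go above the pad.

>>> carry_out(
  motion=[
    [[0.007, 0.012, 0], 0.02],
    [[0.02, 0.035, 0], 0.06],
    [[0.035, 0.061, 0], 0.1],
    [[0.05, 0.088, 0], 0.14],
    [[0.065, 0.114, 0], 0.18],
    [[0.08, 0.14, 0], 0.22],
    [[0.095, 0.167, 0], 0.27],
    [[0.11, 0.193, 0], 0.31],
    [[0.125, 0.219, 0], 0.35],
    [[0.14, 0.246, 0], 0.39],
    [[0.155, 0.272, 0], 0.43],
    [[0.17, 0.298, 0], 0.47],
    [[0.185, 0.325, 0], 0.51],
    [[0.2, 0.351, 0], 0.55],
    [[0.215, 0.377, 0], 0.6],
    [[0.23, 0.404, 0], 0.64],
    [[0.245, 0.43, 0], 0.68],
    [[0.256, 0.449, 0], 0.71],
    [[0.262, 0.46, 0], 0.73],
    [[0.265, 0.465, 0], 0.737],
  ],
  grip=1,
  squeeze=10,
)

```text
time: 2.1
position: [0.4943, -0.1422, 0.2225]
tool_rot: [3.055, -0.734, -0.0]
ft_force: [-0.1, -0.7, 0.5]
grip_width: 0.007
```

>>> carry_out(
  motion=[
    [[0, 0, -0.01], 0],
    [[0, 0, -0.025], 0],
    [[0, 0, -0.04], 0],
    [[0, 0, -0.055], 0],
    [[0, 0, -0.07], 0],
    [[0, 0, -0.08], 0],
    [[0, 0, -0.09], 0],
    [[0, 0, -0.09], 0],
    [[0, 0, -0.09], 0],
  ],
)

```text
time: 3.0
position: [0.4941, -0.1434, 0.1327]
tool_rot: [-3.054, 0.737, -0.0]
ft_force: [-0.1, -0.4, 0.5]
grip_width: 0.003
```

```bash
python3 - <<'E'
from bench import get_state, eyes
from h import *
s=get_state(); print(s["time"],s["position"],s["ft_force"],s["grip_width"],cv2.Rodrigues(s["tool_rot"])[0].round(3))
T=eyes.get_image("top"); S=eyes.get_image("side")
p=s["position"]; print(proj(T,p),proj(S,p))
a=cv2.resize(T["pixels"][150:350,280:480],(560,560)); b=cv2.resize(S["pixels"][170:310,230:430],(800,560))
cv2.imwrite("pics/hov_s.png",b)
cv2.imwrite("pics/hov_t.png",a)
E
```

```text
3.0 [ 0.49405205 -0.1434032   0.13269389] [-0.08175701 -0.39047543  0.48725742] 0.0025797285560856583 [[ 0.89  -0.456  0.   ]
 [-0.456 -0.89  -0.   ]
 [ 0.    -0.    -1.   ]]
[396.6236574  286.62922389] [288.44912563 259.53608772]
```

View pics/hov_s.png

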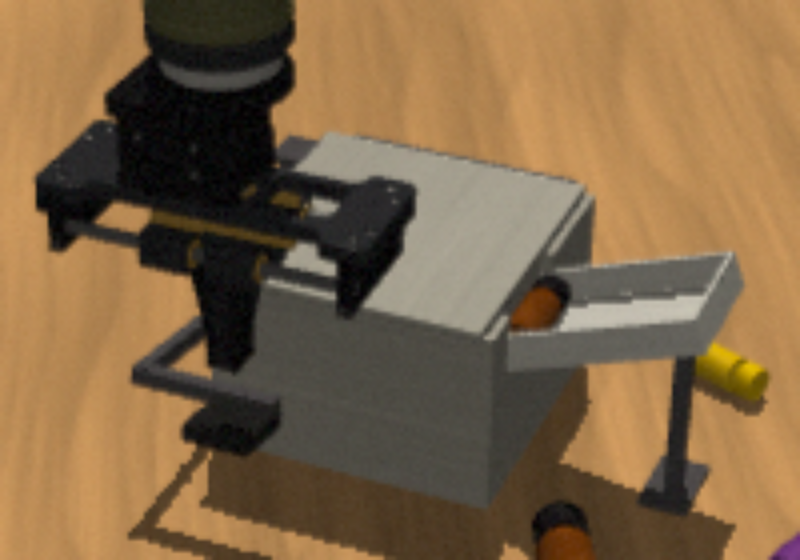

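The fingertip (229,365 in the crop) is right over the pad (232,425), and the gripper body is clear of the lid. Now pressing down slowly.

>>> carry_out(
  motion=[
    [[0, 0, -0.01], 0],
    [[0, 0, -0.02], 0],
    [[0, 0, -0.03], 0],
    [[0, 0, -0.034], 0],
    [[0, 0, -0.037], 0],
    [[0, 0, -0.04], 0],
    [[0, 0, -0.043], 0],
    [[0, 0, -0.046], 0],
    [[0, 0, -0.05], 0],
    [[0, 0, -0.054], 0],
    [[0, 0, -0.058], 0],
    [[0, 0, -0.062], 0],
    [[0, 0, -0.066], 0],
    [[0, 0, -0.07], 0],
    [[0, 0, -0.074], 0],
    [[0, 0, -0.078], 0],
    [[0, 0, -0.082], 0],
    [[0, 0, -0.085], 0],
    [[0, 0, -0.087], 0],
    [[0, 0, -0.088], 0],
  ],
)

```text
time: 5.1
position: [0.4943, -0.1431, 0.0445]
tool_rot: [-3.053, 0.737, -0.001]
ft_force: [0.5, -2.9, 2.1]
grip_width: 0.005
```

>>> carry_out(
  motion=[
    [[0, 0, -0.001], 0],
    [[0, 0, -0.002], 0],
    [[0, 0, -0.003], 0],
    [[0, 0, -0.003], 0],
  ],
)

```text
time: 5.5
position: [0.494, -0.1428, 0.0415]
tool_rot: [-3.053, 0.737, -0.0]
ft_force: [0.3, -0.9, 2.3]
grip_width: 0.003
```

>>> carry_out(
  motion=[
    [[0, 0, -0.001], 0],
    [[0, 0, -0.002], 0],
    [[0, 0, -0.002], 0],
  ],
)

```text
time: 5.8
position: [0.494, -0.1428, 0.0398]
tool_rot: [-3.053, 0.737, -0.0]
ft_force: [0.7, 1.4, 4.3]
grip_width: 0.008
```

>>> carry_out(
  motion=[
    [[0, 0, -0.001], 0],
    [[0, 0, -0.002], 0],
    [[0, 0, -0.002], 0],
  ],
)

```text
time: 6.1
position: [0.4942, -0.1428, 0.0393]
tool_rot: [3.054, -0.737, 0.0]
ft_force: [-3.9, 1.5, 16.0]
grip_width: 0.005
```

The force jumped to 16 N, so the lever is on its stop. I'll hold 1.5 s, then look.

>>> carry_out(
  motion=[
    [[0, 0, 0], 0],
    [[0, 0, 0], 0],
    [[0, 0, 0], 0],
    [[0, 0, 0], 0],
    [[0, 0, 0], 0],
    [[0, 0, 0], 0],
    [[0, 0, 0], 0],
    [[0, 0, 0], 0],
    [[0, 0, 0], 0],
    [[0, 0, 0], 0],
    [[0, 0, 0], 0],
    [[0, 0, 0], 0],
    [[0, 0, 0], 0],
    [[0, 0, 0], 0],
    [[0, 0, 0], 0],
  ],
)

```text
time: 7.6
position: [0.4942, -0.1428, 0.0393]
tool_rot: [3.054, -0.737, 0.0]
ft_force: [-3.3, 1.0, 16.3]
grip_width: 0.008
```

```bash
python3 - <<'E'
from bench import get_state, eyes
from h import *
s=get_state(); print(s["time"],s["position"],s["ft_force"])
T=eyes.get_image("top"); S=eyes.get_image("side")
a=cv2.resize(T["pixels"][110:330,230:450],(400,400)); b=cv2.resize(S["pixels"][150:310,250:410],(400,400))
cv2.imwrite("pics/press.png",np.hstack([a,b]))
E
```

```text
7.6 [ 0.4942358  -0.14282427  0.03932696] [-3.29062165  1.04867632 16.34814173]
```

View pics/press.png

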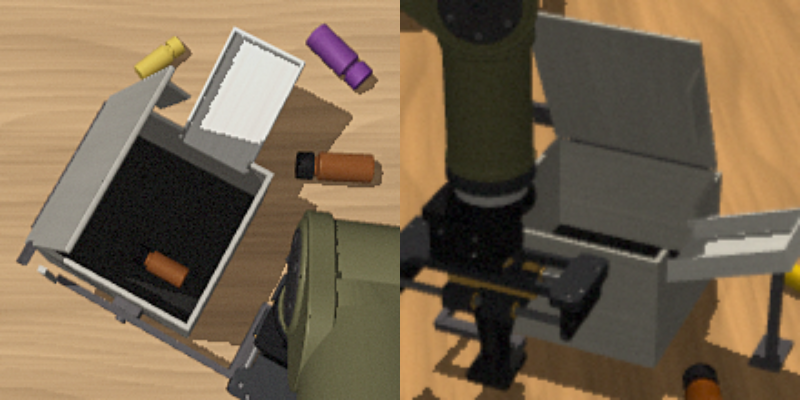

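The vial is on the bin floor at (166,268) in the crop, the chute is empty and the lid is fully up. Raising at 20 mm/s, then 10 mm/s near the end. The slam limit corresponds to about 73 mm/s at the pad.

>>> carry_out(
  motion=[
    [[0, 0, 0.001], 0],
    [[0, 0, 0.002], 0],
    [[0, 0, 0.004], 0],
    [[0, 0, 0.006], 0],
    [[0, 0, 0.008], 0],
    [[0, 0, 0.01], 0],
    [[0, 0, 0.012], 0],
    [[0, 0, 0.014], 0],
    [[0, 0, 0.016], 0],
    [[0, 0, 0.018], 0],
    [[0, 0, 0.02], 0],
    [[0, 0, 0.022], 0],
    [[0, 0, 0.024], 0],
    [[0, 0, 0.026], 0],
    [[0, 0, 0.028], 0],
    [[0, 0, 0.03], 0],
    [[0, 0, 0.032], 0],
    [[0, 0, 0.034], 0],
    [[0, 0, 0.036], 0],
    [[0, 0, 0.038], 0],
  ],
)

```text
time: 9.7
position: [0.4942, -0.143, 0.076]
tool_rot: [-3.054, 0.737, -0.001]
ft_force: [-3.0, -1.2, 5.9]
grip_width: 0.01
```

>>> carry_out(
  motion=[
    [[0, 0, 0.001], 0],
    [[0, 0, 0.002], 0],
    [[0, 0, 0.003], 0],
    [[0, 0, 0.004], 0],
    [[0, 0, 0.005], 0],
    [[0, 0, 0.006], 0],
    [[0, 0, 0.007], 0],
    [[0, 0, 0.008], 0],
    [[0, 0, 0.009], 0],
    [[0, 0, 0.01], 0],
    [[0, 0, 0.011], 0],
    [[0, 0, 0.012], 0],
    [[0, 0, 0.013], 0],
    [[0, 0, 0.014], 0],
    [[0, 0, 0.015], 0],
    [[0, 0, 0.016], 0],
    [[0, 0, 0.017], 0],
    [[0, 0, 0.018], 0],
    [[0, 0, 0.019], 0],
    [[0, 0, 0.02], 0],
  ],
)

```text
time: 11.7
position: [0.4952, -0.1411, 0.0959]
tool_rot: [-3.052, 0.734, -0.003]
ft_force: [0.5, 0.5, 0.1]
grip_width: 0.004
```

>>> carry_out(
  motion=[
    [[0, 0, 0.001], 0],
    [[0, 0, 0.002], 0],
    [[0, 0, 0.003], 0],
    [[0, 0, 0.004], 0],
    [[0, 0, 0.005], 0],
    [[0, 0, 0.006], 0],
    [[0, 0, 0.007], 0],
    [[0, 0, 0.008], 0],
  ],
)

```text
time: 12.5
position: [0.4938, -0.1434, 0.1036]
tool_rot: [3.054, -0.738, 0.0]
ft_force: [0.8, 0.5, -0.2]
grip_width: 0.002
```

The fingers are off the pad. Rising and backing away.

>>> carry_out(
  motion=[
    [[0, 0, 0.01], 0],
    [[0, 0, 0.025], 0],
    [[0, 0, 0.045], 0],
    [[0, 0, 0.065], 0],
    [[0, 0, 0.085], 0],
    [[0, 0, 0.105], 0],
    [[-0.005, -0.015, 0.12], 0],
    [[-0.015, -0.035, 0.13], 0],
    [[-0.025, -0.06, 0.135], 0],
    [[-0.035, -0.085, 0.135], 0],
    [[-0.045, -0.11, 0.135], 0],
    [[-0.055, -0.14, 0.135], 0],
    [[-0.065, -0.17, 0.135], 0],
    [[-0.075, -0.2, 0.135], 0],
    [[-0.08, -0.22, 0.135], 0],
    [[-0.085, -0.235, 0.135], 0],
    [[-0.085, -0.24, 0.135], 0],
    [[-0.085, -0.24, 0.135], 0],
  ],
)

```text
time: 14.3
position: [0.4092, -0.3834, 0.239]
tool_rot: [-3.053, 0.738, -0.001]
ft_force: [-0.2, -0.2, 0.0]
grip_width: 0.005
```

```bash
python3 - <<'E'
from bench import get_state, eyes
from h import *
import pickle
s=get_state(); print(s["time"],s["position"],s["ft_force"])
T=eyes.get_image("top"); S=eyes.get_image("side")
T0=pickle.load(open("top0.pkl","rb"))["pixels"]; S0=pickle.load(open("side0.pkl","rb"))["pixels"]
d=lambda a,b,x0,y0,x1,y1:(cv2.absdiff(a,b)[y0:y1,x0:x1].max(2)>40).sum()
P=T["pixels"]; print("lid",d(P,T0,250,165,335,290),"yellow",d(P,T0,300,125,335,158),"purple",d(P,T0,395,120,440,162),"brown",d(P,T0,390,188,440,216),"pad side",d(S["pixels"],S0,262,240,310,290),"jar side",d(S["pixels"],S0,275,325,320,395),"cap side",d(S["pixels"],S0,240,345,262,370),"tin side",d(S["pixels"],S0,360,355,407,392),"lid side",d(S["pixels"],S0,285,205,350,260))
a=cv2.resize(P[100:360,220:560],(0,0),fx=1.17,fy=1.54); b=cv2.resize(S["pixels"][170:410,220:460],(400,400))
cv2.imwrite("pics/end.png",np.hstack([a[:400,:398],b]))
E
```

```text
14.3 [ 0.40915868 -0.38335928  0.23899401] [-0.23108165 -0.24084844  0.0267249 ]
lid 0 yellow 0 purple 0 brown 0 pad side 663 jar side 0 cap side 0 tin side 0 lid side 252
```

View pics/end.png

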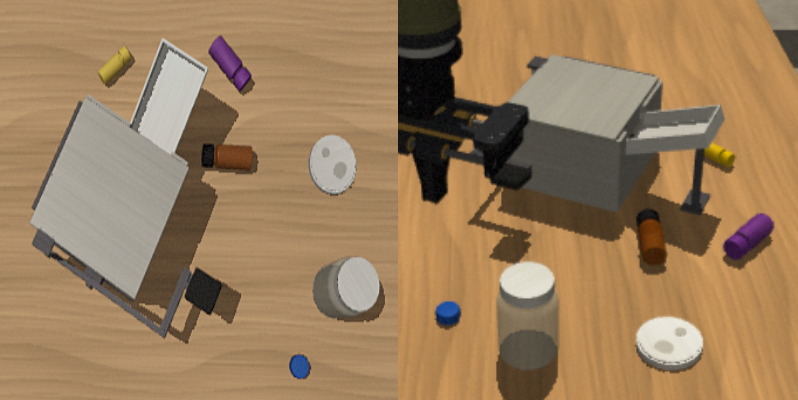

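The lid is shut, with no pixel change in the top view. The pad (203,291 in the left half) is back at rest, the chute is empty and the neighbours haven't moved. The side-view differences at the pad and lid are only the gripper standing in front. Handing in.

```bash
python3 -c "
from bench import ticket; print(ticket.close_job())"
```

```text
the job is handed in; nothing more can be done
None
```

I pressed the lever pad down to its stop with shut fingertips; the force rose to 16 N there. I held it for about 1.5 s, and a picture showed the vial on the bin floor and the chute empty. I then let the lever up at 20 mm/s, slowing to 10 mm/s, and moved clear, handing in with about 14 s on the clock.

- **Lid:** in the final top view it looks exactly as it did at the start. The lid speed itself was not measured, but at 10 mm/s the pad was well under the roughly 73 mm/s that would make a slam.
- **Other objects:** the jar, tin lid, cap and look-alike vials showed no pixel change.
- **Robot:** the force on the tool was about zero at the end.
- **Disagreement:** the side view did differ from the start around the pad and lid. In the picture that is the gripper standing in front of them, not a change in the bin.

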